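Tip the spice jar into its trough

ROBOT

A 6-joint arm with a two-finger parallel gripper is mounted at the origin on a cart in front of the work surface, level with it; the furniture and walls round the work are solid. World frame = base frame: x ahead of the robot, y to its left, z up, the work surface at z = 0. Lengths are in m, angles in rad, forces in N, time in s.
With the tool pointing down it reaches from about 0.375 to 0.9 m from the base axis. Payload 3.1 kg.
Tool frame: the origin (TCP) lies at the very end of the fingers, on their centre line; the grasp point (between the pads) lies 19 mm behind it; z points along the fingers, y is the line along which they close (so a half turn about z gives the same grasp; the last joint's range is limited). The gripper opens to 87 mm and grips with 3 to 60 N. Pads are 19 mm wide; open, the fingers measure 117 mm over their backs; the gripper's body (75 mm by 190 mm) begins 51 mm behind the grasp point.
Start: joints at [-1.333, 0.527, 1.433, -0, 1.181, -0.178], TCP at [0.252, -0.572, 0.223] pointing down, gripper open.
Joint ranges: [-3.08, 3.08], [-0.75, 2.2], [0.22, 2.44], [-1.43, 4.57], [0, 2.65], [-2.85, 2.85]. Speed limits (rad/s): [2.79, 2.79, 3.14, 3.14, 3.14, 3.14].

INTERFACE

Orientations are given as a unit quaternion [x, y, z, w].
In Python, from rig import status, viewer, robot gives the robot as it stands.
- The arm moves only by the tool arm_command, never from a script. Its arguments are lists of equal length, an entry for each row: "delta_rot": the turn, a rotation vector about the tool's x, y, z in degrees, a list of three; "delta_pos": the shift along the tool's x, y, z in m, a list of three; "gripper": the closure, from -1 (fully open) to 1 (shut). In form: {"delta_rot": [[rx, ry, rz], ...], "delta_pos": [[dx, dy, dz], ...], "gripper": [gripper, ...]}. A call has 1 to 12 rows; each row is the pose to reach, as a shift and turn from the pose commanded when the call began, along the tool's axes at that moment; what a row does not reach only later rows make up. A row lasts 1/12 s, in which the tool goes at most 41.7 mm and 7.16 degrees, less where a joint would pass 70% of its speed; a pose out of reach is approached as far as the arm can. A call with a gripper value outside its range is refused whole. The fingers move at their own pace and stop on an object; "grip_force" is the grip in N (left out, the last holds). Time passes only in rows, so rows that repeat a pose let the fingers close. It gives the time, the measured TCP pose, the force, the opening and the grip force at its end, in the units of the state.
- status.get_obs(): the state, without advancing time (a new reading comes with each control period).
- viewer.camera(name): name is "scene" or "side" or "wrist"; returns a dict with "pixels" (400x640x3 uint8, blue, green, red), "fx", "fy", "cx", "cy" (pixels), "k1" (the pictures are not rectified: a ray, as slopes to the right and down, at radius r is drawn at 1 + k1 r^2 times it, then the intrinsics apply), "pose" (4x4, takes a point from camera to world coordinates); the wrist camera has in their place "mount" (4x4, takes a point from camera to tool coordinates, whose origin is the TCP and whose axes are the flange's). Camera axes: x right, y down, z forward; pixel columns grow to the right and rows downward; lengths in m; the calibration is good to about 2 mm. A picture is of the moment at which its call begins: read the wrist's pose just before it. There is no depth.
- robot.hand_in(): hands the job in; it is judged then, once.
The state is a dict: "time": time; "q": joint angles; "joint_velocities": joint speeds; "joint_torque": joint torques, N m; "position": TCP position; "tool_rot": TCP orientation; "ft_force": force on the tool from outside, world axes, zero at the start; "moment": the same for the moment, N m; "grip_width": finger opening in m; "grip_force": force on a finger pad.
Only numpy, scipy, OpenCV 4.12 (cv2) and the standard library are available. Lean on these libraries where they do the work, as an engineer would, in place of code of your own. Each camera call takes 0.05 s, during which the arm holds its last target. There are 200 camera calls.

TASK

Put away the one spice jar that is still standing, by pushing only, never gripping or lifting it: bring it in front of the tray's empty trough, tip it over with a push high up so that it lies in that trough with its cap towards the back board, and push it in by its foot until the cap meets the back board. Leave the other jars and everything else where they are.

Things in the scene. Friction and masses are not known exactly. Their poses are not given: they have to be found in the camera images.
- jar: The spice jar to put away, the only one standing: clear with a red screw cap, 106 tall, cap (top 21) 44.5 across, body 42 across, about 0.11 kg, weight centre about 55 up. Loose on the worktop before the tray. Origin: centre of its underside; z runs from foot to cap. Friction about 0.6: pushed lower than 25 above the worktop it slides upright, above 50 it tips.
- jar_base (a point): Centre of the jar's underside.
- jar_middle (a point): Point on the jar's axis, 53 mm from its underside.
- jar_cap (a point): Centre of the top of the jar's cap, 106 mm from its underside.
- tray: Light wooden spice tray, fixed, 256 wide, 118 deep: four equal troughs side by side, 58 apart, run from the open front to the back board (40 high, inner face 108 behind the front edge); side cheeks 26 high. Origin: on the worktop, middle of the front edge; x points from front to back along the troughs, y to the left, z up.
- trough_free: The empty trough (any of the four): floor 4 thick, 25 wide, between sides sloping up at 50 degrees to 20 high, where it is 52 wide; 108 long, front end open without a lip. Origin: on the worktop, middle of its front edge; x points along it to the back board, y left, z up. A jar lying in it has its axis 26 above the worktop; fully home, its underside is about 2 behind the front edge.
- jar_a: A spice jar of the same make that already lies in a trough of the tray, cap against the back board. Loose. Origin: centre of its underside, 26 above the worktop.
- jar_b: A spice jar of the same make that already lies in a trough of the tray, cap against the back board. Loose. Origin: centre of its underside, 26 above the worktop.
- jar_c: A spice jar of the same make that already lies in a trough of the tray, cap against the back board. Loose. Origin: centre of its underside, 26 above the worktop.
- salt_shaker: Loose glass salt shaker with a metal top, 44 across, 90 tall, to the left of the tray. Origin: centre of its underside. A bystander.
- pepper_shaker: Loose glass pepper shaker with a metal top, 44 across, 90 tall, to the left of the tray. Origin: centre of its underside. A bystander.
- tomato: Loose tomato, 75 across, 79 tall, behind the tray. Origin: centre of its underside. A bystander.
- lemon: Loose lemon, 72 x 57 x 58, behind the tray. Origin: centre of its underside. A bystander.
- tin: Loose round food tin, 75 across, 58 tall, behind the tray. Origin: centre of its underside. A bystander.
- glass: Loose drinking glass, 81 across, 92 tall, at the far left. Origin: centre of its underside. A bystander.
Not all that is in view belongs to the job. Leave any purple look-alike of the jar alone.

How it is judged:
On the way:
1. the jar has been tipped over and lies in the empty trough, cap to the back (angle between jar's own z axis and vertical between 1.4 and 1.74 rad and y of jar_base in the frame of trough_free between -0.008 and 0.008 m and y of jar_cap in the frame of trough_free between -0.008 and 0.008 m and z of jar_middle in the frame of trough_free between 0.018 and 0.034 m and x of jar_cap in the frame of trough_free above 0.03 m), for 0.2 s.
At the end, for the whole second after the job is handed in: The jar lies at rest on its side in the trough that was empty: its axis within 0.17 rad of level, foot and cap within 8 mm of the trough's middle line, its middle 18 to 34 mm above the worktop, and the top of the cap within 7 mm of the back board (angle between jar's own z axis and vertical between 1.4 and 1.74 rad and y of jar_base in the frame of trough_free between -0.008 and 0.008 m and y of jar_cap in the frame of trough_free between -0.008 and 0.008 m and z of jar_middle in the frame of trough_free between 0.018 and 0.034 m and x of jar_cap in the frame of trough_free between 0.101 and 0.112 m and linear speed of jar below 0.02 m/s); the robot touches nothing.
It fails at once if the jar is lifted off its support (its middle more than 61 mm above the worktop while it is upright, 70 mm while it tips, or 50 mm when it lies on its side) (height (world z) of jar_middle above 0.07 m or (angle between jar's own z axis and vertical below 0.15 rad and height (world z) of jar_middle above 0.061 m) or (angle between jar's own z axis and vertical above 1.35 rad and height (world z) of jar_middle above 0.05 m)).
It fails at once if a jar that already lies in the tray is shifted by more than 15 mm (distance of any of jar_a, jar_b, jar_c from where it was at the start of the episode above 0.015 m).
It fails at once if a bystander is shifted by more than 25 mm (distance of any of salt_shaker, pepper_shaker, tomato, lemon, tin, glass from where it was at the start of the episode above 0.025 m).
It also fails if it takes over 59 s, if anything falls off the work surface, if the arm or the gripper's body presses on something with over 40 N, if the wrist force passes 120 N, or if a joint passes its speed limit or range.

## Working session

There is one attempt and no reset: what is moved stays moved. The work goes in short steps, Python scripts to look and compute and a tool call to move; the robot and the scene stay as the last step left them, time stands still between calls to the robot, and variables do not carry over. Pictures are saved under pics/ and viewed, at most 10 in all, crops included, and the job is handed in when it is done.

Besides the shell and the picture viewer there is one more tool, called after "Request:" as name(argument=value, ...) on one line, values as JSON. arm_command: Moves the arm, as the interface text tells. Its arguments: {"type":"object","properties":{"delta_rot":{"type":"array","items":{"type":"array","items":{"type":"number"}}},"delta_pos":{"type":"array","items":{"type":"array","items":{"type":"number"}}},"gripper":{"type":"array","items":{"type":"number"}},"grip_force":{"type":"number"}},"required":["delta_rot","delta_pos","gripper"]}

```bash
mkdir -p pics; cat > h.py <<'E'
import numpy as np, cv2
from rig import status, viewer, robot
from scipy.spatial.transform import Rotation as R
def shot(name,fn):
    o=status.get_obs(); c=viewer.camera(name)
    P=np.array(c["pose"]) if "pose" in c else None
    if P is None:
        T=np.eye(4);T[:3,:3]=R.from_quat(o["tool_rot"]).as_matrix();T[:3,3]=o["position"];P=T@np.array(c["mount"])
    cv2.imwrite(f"pics/{fn}.png",c["pixels"])
    np.savez(f"pics/{fn}.npz",P=P,k=[c["fx"],c["fy"],c["cx"],c["cy"],c["k1"]])
def ld(fn):
    d=np.load(f"pics/{fn}.npz"); return d["P"],d["k"]
def px(fn,pts,z):
    P,k=ld(fn); out=[]
    for u,v in pts:
        a=np.array([(u-k[2])/k[0],(v-k[3])/k[1]]); s=a.copy()
        for _ in range(20): s=a/(1+k[4]*(s@s))
        d=P[:3,:3]@np.array([*s,1]); t=(z-P[2,3])/d[2]; out.append((P[:3,3]+t*d)[:2])
    return np.round(out,4)
def proj(fn,X):
    P,k=ld(fn); X=np.atleast_2d(X); c=(X-P[:3,3])@P[:3,:3]; s=c[:,:2]/c[:,2:]
    s=s*(1+k[4]*(s**2).sum(1,keepdims=True)); return np.round(s*k[:2]+k[2:4],1)
E
python3 - <<'E'
from h import *
shot("scene","s0");shot("side","d0")
o=status.get_obs();print(o["position"],o["tool_rot"],o["time"])
for f in("s0","d0"):print(ld(f)[0].round(3).tolist(),ld(f)[1])
E
```

```text
[ 0.25230957 -0.57109394  0.22168658] [ 9.78468821e-01  2.06392448e-01 -2.60013998e-05 -9.61305824e-04] 0.1
[[-0.835, -0.274, 0.476, 0.152], [-0.549, 0.438, -0.711, 0.992], [-0.014, -0.856, -0.517, 0.56], [0.0, 0.0, 0.0, 1.0]] [ 3.93015804e+02  3.93015804e+02  3.15950031e+02  2.00033583e+02
 -6.88294803e-02]
[[0.991, -0.063, 0.115, 0.476], [-0.13, -0.381, 0.915, -0.408], [-0.014, -0.923, -0.386, 0.415], [0.0, 0.0, 0.0, 1.0]] [4.01167643e+02 4.01167643e+02 3.24254437e+02 1.96989346e+02
 3.45017034e-02]
```

View pics/s0.png

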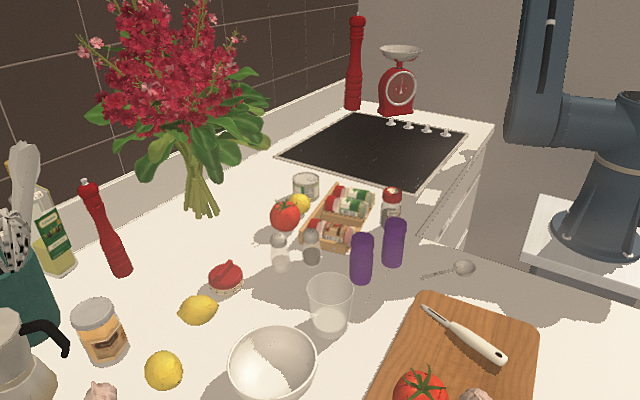

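View pics/d0.png

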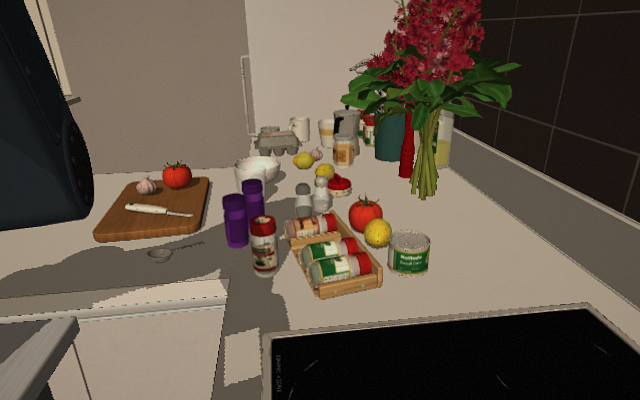

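The scene view shows the tray near (340,220). The standing jar is at (391,205), with two purple look-alikes at (361,260) and (394,243). In the side view the jar foot is near (264,272) and the tray near (335,255), and the second trough from the left looks empty. I'll enlarge both.

```bash
python3 - <<'E'
from h import *
a=cv2.imread("pics/d0.png")[170:310,210:410];cv2.imwrite("pics/d0c.png",cv2.resize(a,None,fx=4,fy=4,interpolation=cv2.INTER_CUBIC))
a=cv2.imread("pics/s0.png")[160:290,260:440];cv2.imwrite("pics/s0c.png",cv2.resize(a,None,fx=4,fy=4,interpolation=cv2.INTER_CUBIC))
E
```

```text
(no output)
```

View pics/d0c.png

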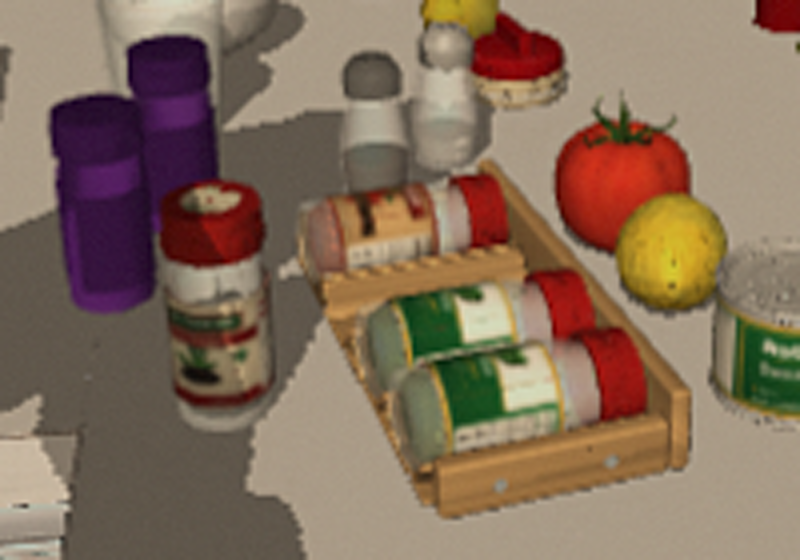

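View pics/s0c.png

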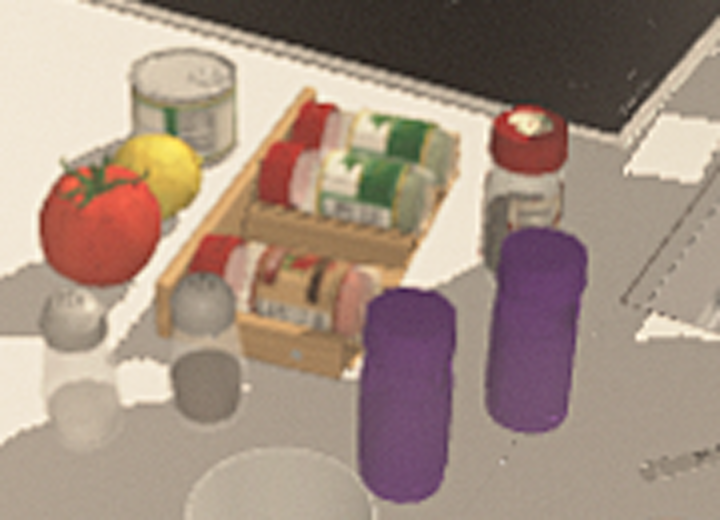

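```bash
cat > fit.py <<'E'
from h import *
from scipy.optimize import least_squares
D=lambda u,v:(210+u/4,170+v/4)
S=lambda u,v:(260+u/4,160+v/4)
ob=[("d0",(0,-.128,0),D(425,508)),("d0",(.118,-.128,0),D(688,467)),("d0",(.118,-.128,.04),D(690,390)),("d0",(.118,.128,.04),D(490,163)),
("s0",(.118,.128,0),S(160,335)),("s0",(.118,.128,.04),S(160,283)),("s0",(0,.128,0),S(350,378)),("s0",(.118,-.128,.04),S(312,90))]
def W(p,X):
    c,s=np.cos(p[2]),np.sin(p[2]);return np.array([p[0]+c*X[0]-s*X[1],p[1]+s*X[0]+c*X[1],X[2]])
f=lambda p:np.concatenate([proj(c,W(p,X))[0]-q for c,X,q in ob])
r=least_squares(f,[.55,0,0]) if 0 else least_squares(f,[.6,.3,0.],diff_step=1e-3)
print(r.x,r.fun.reshape(-1,2).round(1).tolist())
print("trough2L",W(r.x,(0,.029,0)))
print("jar cap side",px("d0",[D(213,198)],.106),"scene",px("s0",[S(530,122)],.106))
print("jar base side",px("d0",[D(227,405)],0))
print("purple base", px("d0",[D(112,288)],0),px("s0",[S(400,475),S(530,405)],0))
print("purple top", px("s0",[S(412,305),S(545,245)],.106))
print("shakers",px("s0",[S(80,430),S(205,400)],0))
E
python3 fit.py
```

```text
[0.50834732 0.26897509 0.        ] [[-12.2, 3.3], [-8.4, 7.1], [-8.2, 6.3], [13.8, -0.7], [-9.9, -6.4], [-10.7, -7.2], [-15.2, -0.5], [5.9, -2.9]]
trough2L [0.50834732 0.29797509 0.        ]
jar cap side [[0.448  0.2394]] scene [[0.4435 0.2358]]
jar base side [[0.447  0.2378]]
purple base [[0.3864 0.3599]] [[0.4177 0.4357]
 [0.3836 0.3482]]
purple top [[0.4189 0.4313]
 [0.3851 0.3492]]
shakers [[0.5797 0.4967]
 [0.5368 0.4396]]
```

```bash
sed -i 's/return np.round(s\*k\[:2\]+k\[2:4\],1)/return s*k[:2]+k[2:4]/' h.py; sed -i 's/,diff_step=1e-3//' fit.py; python3 fit.py
```

```text
[0.50255291 0.25940294 0.19994055] [[-0.0, 4.8], [-1.0, 0.5], [-0.6, 0.0], [-1.7, -1.7], [-1.2, 0.6], [-1.8, -0.4], [-0.4, 1.3], [-2.4, -2.1]]
trough2L [0.49679319 0.28782521 0.        ]
jar cap side [[0.448  0.2394]] scene [[0.4435 0.2358]]
jar base side [[0.447  0.2378]]
purple base [[0.3864 0.3599]] [[0.4177 0.4357]
 [0.3836 0.3482]]
purple top [[0.4189 0.4313]
 [0.3851 0.3492]]
shakers [[0.5797 0.4967]
 [0.5368 0.4396]]
```

```bash
cat >> h.py <<'E'
def RT(phi,t=0):  # tool x heading phi(deg), fingers tilted forward by t
    return R.from_euler("z",phi,degrees=True)*R.from_euler("y",-t,degrees=True)*R.from_euler("x",180,degrees=True)
def go(pos,phi,t=0):
    o=status.get_obs(); r=R.from_quat(o["tool_rot"])
    print("dpos",r.inv().apply(np.array(pos)-o["position"]).round(4).tolist(),"drot",(r.inv()*RT(phi,t)).as_rotvec(degrees=True).round(2).tolist())
TX,TY,TH=.50255,.2594,.19994
def t2w(x,y):
    c,s=np.cos(TH),np.sin(TH); return [TX+c*x-s*y,TY+s*x+c*y]
def w2t(p):
    c,s=np.cos(TH),np.sin(TH); d=np.asarray(p)[...,:2]-[TX,TY]; return np.stack([d[...,0]*c+d[...,1]*s,-d[...,0]*s+d[...,1]*c],-1)
E
python3 - <<'E'
from h import *
print(np.array(viewer.camera("wrist")["mount"]).round(3))
print(RT(0,30).as_matrix().round(2))
go([.44,-.2,.27],11.46);go([.43,.17,.27],11.46)
E
```

```text
[[ 0.002 -0.954 -0.301  0.083]
 [ 1.     0.002  0.001 -0.001]
 [ 0.    -0.301  0.954 -0.163]
 [ 0.     0.     0.     1.   ]]
[[ 0.87 -0.    0.5 ]
 [ 0.   -1.   -0.  ]
 [ 0.5   0.   -0.87]]
dpos [0.3216, -0.2638, -0.0477] drot [-0.1, -0.01, 12.36]
dpos [0.4619, -0.6064, -0.0471] drot [-0.1, -0.01, 12.36]
```

```bash
python3 - <<'E'
from h import *
go([.53,.24,.27],11.46)
E
```

```text
dpos [0.5817, -0.63, -0.047] drot [-0.1, -0.01, 12.36]
```

Request:
arm_command(delta_pos=[[0.16,-0.13,-0.047],[0.32,-0.264,-0.047],[0.32,-0.264,-0.047],[0.32,-0.264,-0.047],[0.32,-0.264,-0.047],[0.32,-0.264,-0.047],[0.32,-0.264,-0.047],[0.32,-0.264,-0.047],[0.32,-0.264,-0.047],[0.32,-0.264,-0.047],[0.32,-0.264,-0.047]], delta_rot=[[0,0,12.4],[0,0,12.4],[0,0,12.4],[0,0,12.4],[0,0,12.4],[0,0,12.4],[0,0,12.4],[0,0,12.4],[0,0,12.4],[0,0,12.4],[0,0,12.4]], gripper=[0.5,0.5,0.5,0.5,0.5,0.5,0.5,0.5,0.5,0.5,0.5])

```text
time: 1.07
position: [0.4404, -0.1944, 0.2702]
tool_rot: [0.995, 0.103, 0.001, -0.002]
ft_force: [-0.1, -0.6, -0.9]
grip_width: 0.0248
grip_force: 0.0
```

```bash
python3 - <<'E'
from h import *
go([.53,.24,.27],11.46); o=status.get_obs();print(o["time"],o["position"],o["grip_width"])
E
```

```text
dpos [0.1768, -0.4068, 0.0017] drot [-0.17, -0.12, 0.37]
1.0667 [ 0.44038157 -0.1944027   0.27015463] 0.024774304895648476
```

Request:
arm_command(delta_pos=[[0.177,-0.407,0],[0.177,-0.407,0],[0.177,-0.407,0],[0.177,-0.407,0],[0.177,-0.407,0],[0.177,-0.407,0],[0.177,-0.407,0],[0.177,-0.407,0],[0.177,-0.407,0],[0.177,-0.407,0],[0.177,-0.407,0],[0.177,-0.407,0]], delta_rot=[[0,0,0],[0,0,0],[0,0,0],[0,0,0],[0,0,0],[0,0,0],[0,0,0],[0,0,0],[0,0,0],[0,0,0],[0,0,0],[0,0,0]], gripper=[0.5,0.5,0.5,0.5,0.5,0.5,0.5,0.5,0.5,0.5,0.5,0.5])

```text
time: 2.07
position: [0.5323, 0.2378, 0.2692]
tool_rot: [0.995, 0.102, 0.001, -0.001]
ft_force: [-0.4, -0.2, 0.2]
grip_width: 0.0219
grip_force: 0.0
```

```bash
python3 - <<'E'
from h import *
shot("wrist","w1"); o=status.get_obs();print(o["time"],o["position"],o["grip_width"],o["joint_velocities"])
E
```

```text
2.1167 [0.53155964 0.23508345 0.26893263] 0.021625973332990347 [-0.05532177 -0.02141099  0.04695258 -0.02668289  0.00972597 -0.01053139]
```

View pics/w1.png

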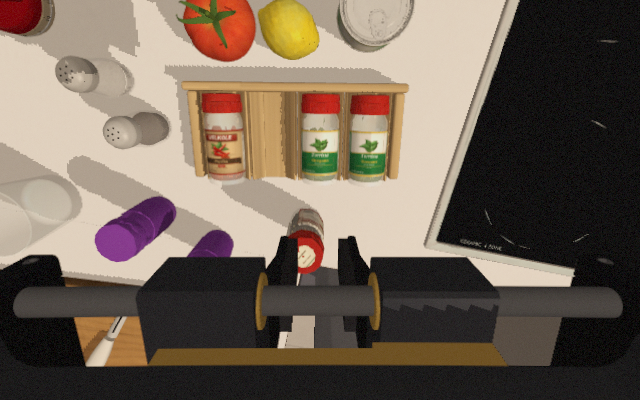

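The wrist view shows the tray squarely: back-board corners at (182,84) and (408,86), front cheek ends at (197,178) and (399,179). The second trough from the left (u≈268) is empty. The jar's cap is at (307,254). I'll refit the tray with these points.

```bash
cat >> fit.py <<'E'
print("----")
ob=ob[1:]+[("w1",(.118,.128,.04),(182,84)),("w1",(.118,-.128,.04),(408,86)),("w1",(0,.128,.026),(196,177)),("w1",(0,-.128,.026),(401,179))]*2
r=least_squares(f,r.x);print(r.x,r.fun.reshape(-1,2).round(1).tolist()[:11])
print("jarcap w1",px("w1",[(307,254)],.106))
E
python3 fit.py | sed -n '/----/,$p'
python3 - <<'E'
from h import *
a=cv2.imread("pics/w1.png")[75:275,170:420];cv2.imwrite("pics/w1c.png",cv2.resize(a,None,fx=3,fy=3,interpolation=cv2.INTER_CUBIC))
E
```

```text
----
[0.5041694  0.25864049 0.20104457] [[0.1, 0.7], [0.5, 0.1], [-1.0, -1.6], [-1.5, 0.3], [-2.2, -0.7], [-0.8, 0.9], [-2.8, -2.4], [-0.9, -2.1], [2.5, -2.6], [0.8, 4.3], [-2.0, 3.5]]
jarcap w1 [[0.4479 0.2331]]
```

View pics/w1c.png

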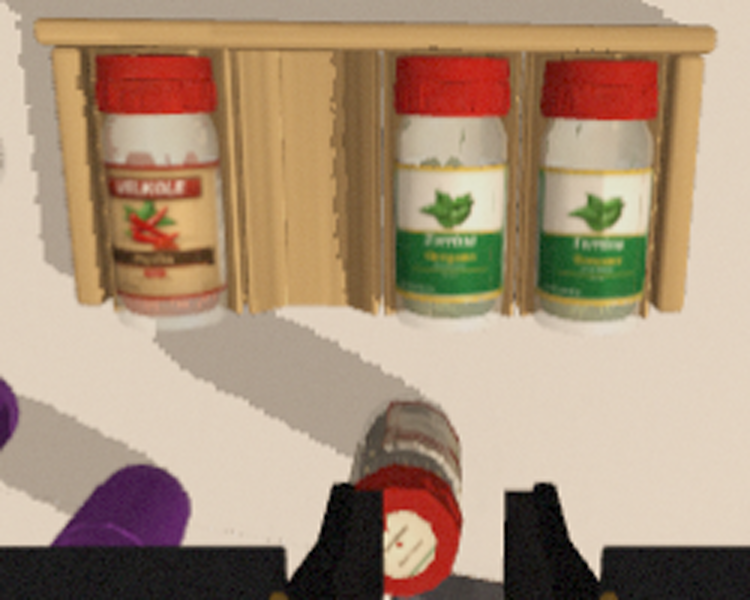

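```bash
sed -i 's/^TX,TY,TH=.*/TX,TY,TH=.5042,.2586,.2010/' h.py; python3 - <<'E'
from h import *
q=px("w1",[(170+304.5/3,75+86/3),(170+308/3,75+300/3)],.026);print(q,w2t(q))
q=px("w1",[(170+250/3,75+310/3),(170+450/3,75+313/3),(170+680/3,75+312/3)],0.0);print("front edge z0",w2t(q))
q=px("w1",[(170+423/3,75+538/3)],0.106);print("cap",q,w2t(q))
q=px("w1",[(170+423/3,75+425/3)],0.0);print("foot approx",q,w2t(q))
E
```

```text
[[0.5914 0.3071]
 [0.5065 0.2916]] [[0.09512743 0.03011415]
 [0.00884212 0.03187643]]
front edge z0 [[-0.0021511   0.06156901]
 [-0.0029645  -0.02807333]
 [-0.00190405 -0.1310584 ]]
cap [[0.4484 0.2287]] [[-0.06064612 -0.0181576 ]]
foot approx [[0.4518 0.2317]] [[-0.05671562 -0.01589681]]
```

```bash
sed -i 's/^TX,TY,TH=.*/TX,TY,TH=.5039,.2601,.2000/' h.py; python3 - <<'E'
from h import *
print("jar",w2t(np.array([.447,.2355])),"target",t2w(-.042,.029))
j=np.array([.447,.2355]);t=np.array(t2w(-.042,.029));d=t-j;ph=np.degrees(np.arctan2(d[1],d[0]));u=d/np.hypot(*d);print(ph,np.hypot(*d),u)
s=j-.055*u;print(s);go([*s,.13],ph,30)
E
```

```text
jar [-0.06065305 -0.01280535] target [np.float64(0.45697579313761105), np.float64(0.28017781886400345)]
77.41329261631114 0.045777985398760296 [0.21791682 0.97596734]
[0.43501457 0.1818218 ]
dpos [-0.1053, 0.0326, 0.139] drot [17.19, 26.62, -64.17]
```

Request:
arm_command(delta_pos=[[-0.105,0.033,0.02],[-0.105,0.033,0.02],[-0.105,0.033,0.02],[-0.105,0.033,0.02],[-0.105,0.033,0.02],[-0.105,0.033,0.02],[-0.105,0.033,0.02],[-0.105,0.033,0.08],[-0.105,0.033,0.139],[-0.105,0.033,0.139],[-0.105,0.033,0.139],[-0.105,0.033,0.139]], delta_rot=[[17.2,26.6,-64.2],[17.2,26.6,-64.2],[17.2,26.6,-64.2],[17.2,26.6,-64.2],[17.2,26.6,-64.2],[17.2,26.6,-64.2],[17.2,26.6,-64.2],[17.2,26.6,-64.2],[17.2,26.6,-64.2],[17.2,26.6,-64.2],[17.2,26.6,-64.2],[17.2,26.6,-64.2]], gripper=[0.5,0.5,0.5,0.5,0.5,0.5,0.5,0.5,0.5,0.5,0.5,0.5])

```text
time: 3.12
position: [0.4342, 0.1791, 0.1348]
tool_rot: [0.77, 0.587, 0.194, -0.158]
ft_force: [-0.0, 0.7, -0.0]
grip_width: 0.0214
grip_force: 0.0
```

```bash
python3 - <<'E'
from h import *
shot("wrist","w2"); go([.435,.1818,.016],77.4,30); print(proj("w2",[[.447,.2355,.106],[.447,.2355,0]]),proj("w2",[[*t2w(0,.029),.004],[*t2w(.108,.029),.004],[*t2w(0,0.003),.02],[*t2w(0,.055),.02]]))
E
```

```text
dpos [-0.053, 0.0021, 0.1039] drot [0.31, 1.03, -2.52]
[[315.61848331 168.86323063]
 [317.82994714 199.70872249]] [[353.24527181 135.83295029]
 [446.90222074  90.66803576]
 [367.64701863 152.55005069]
 [342.28472356 106.94032964]]
```

View pics/w2.png

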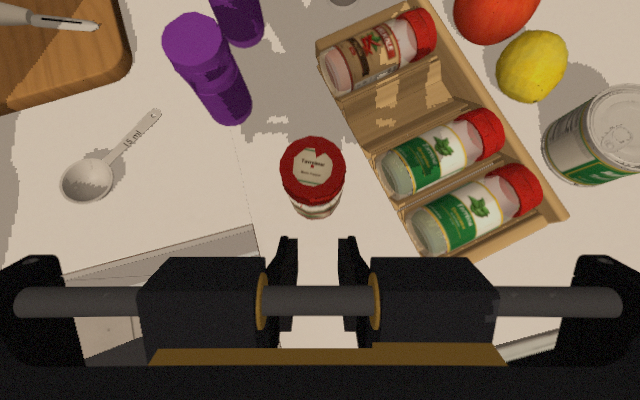

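The wrist view shows the jar's cap centred at (313,166), a few pixels from my prediction. The free trough's ridge ends are near (345,99) and (375,153).

```bash
python3 - <<'E'
from h import *
q=px("w2",[(313,166)],.106);print(q,w2t(q))
q=px("w2",[(345,99),(375,153)],.02);print(q,w2t(q))
j=np.array([.4465,.2365]);t=np.array(t2w(-.042,.030));d=t-j;u=d/np.hypot(*d);print(np.degrees(np.arctan2(d[1],d[0])),np.hypot(*d))
go([*(j-.055*u),.016],77.4,30);go([*(t-.026*u),.016],77.4,30)
E
```

```text
[[0.4458 0.2379]] [[-0.06135233 -0.01021479]]
[[0.4978 0.3213]
 [0.5098 0.2608]] [[ 0.00618016  0.06119196]
 [ 0.00592146 -0.0004861 ]]
77.04015582111373 0.0458251678215972
dpos [-0.0522, 0.001, 0.1043] drot [0.31, 1.03, -2.52]
dpos [0.0132, -0.0016, 0.1405] drot [0.31, 1.03, -2.52]
```

Request:
arm_command(delta_pos=[[-0.026,0.001,0.052],[-0.052,0.001,0.104],[-0.052,0.001,0.104],[-0.052,0.001,0.104],[-0.052,0.001,0.104],[-0.052,0.001,0.104],[-0.052,0.001,0.104]], delta_rot=[[0.3,1,-2.5],[0.3,1,-2.5],[0.3,1,-2.5],[0.3,1,-2.5],[0.3,1,-2.5],[0.3,1,-2.5],[0.3,1,-2.5]], gripper=[0.5,0.5,0.5,0.5,0.5,0.5,0.5])

```text
time: 3.75
position: [0.4372, 0.1851, 0.0232]
tool_rot: [0.755, 0.602, 0.205, -0.159]
ft_force: [-0.6, -0.0, 1.1]
grip_width: 0.0216
grip_force: 0.0
```

```bash
python3 - <<'E'
from h import *
o=status.get_obs();print(o["position"],o["ft_force"],R.from_quat(o["tool_rot"]).as_matrix().round(3)[:,0])
j=np.array([.4465,.2365]);t=np.array(t2w(-.042,.030));d=t-j;u=d/np.hypot(*d)
go([*(j-.026*u),.016],77.0,30);go([*(t-.026*u),.016],77.0,30)
E
```

```text
[0.43724176 0.18512115 0.02320451] [-0.61713033 -0.01732093  1.09603337] [0.19  0.845 0.5  ]
dpos [0.019, -0.0025, 0.0193] drot [0.33, -0.03, 0.26]
dpos [0.0587, -0.0025, 0.0422] drot [0.33, -0.03, 0.26]
```

Request:
arm_command(delta_pos=[[0,0,0],[0,0,0],[0,0,0]], delta_rot=[[0,0,0],[0,0,0],[0,0,0]], gripper=[0.5,0.5,0.5])

```text
time: 4.0
position: [0.437, 0.1852, 0.0222]
tool_rot: [0.755, 0.603, 0.204, -0.159]
ft_force: [0.4, -0.7, -0.1]
grip_width: 0.0218
grip_force: 0.0
```

```bash
python3 - <<'E'
from h import *
o=status.get_obs();print(o["position"],o["ft_force"])
j=np.array([.4465,.2365]);t=np.array(t2w(-.042,.030));d=t-j;u=d/np.hypot(*d)
go([*(j-.026*u),.016],77.0,30);go([*(t-.026*u),.016],77.0,30)
E
```

```text
[0.43703114 0.18516127 0.02220334] [ 0.40146123 -0.73507824 -0.07829219]
dpos [0.0196, -0.0023, 0.0184] drot [0.3, 0.01, 0.26]
dpos [0.0592, -0.0023, 0.0413] drot [0.3, 0.01, 0.26]
```

Request:
arm_command(delta_pos=[[0.006,-0.001,0.0115],[0.0125,-0.002,0.0143],[0.0165,-0.0023,0.0166],[0.0205,-0.0023,0.0189],[0.0245,-0.0023,0.0212],[0.0285,-0.0023,0.0236],[0.0325,-0.0023,0.0259],[0.0365,-0.0023,0.0282],[0.0405,-0.0023,0.0305],[0.0445,-0.0023,0.0328],[0.0485,-0.0023,0.0351],[0.0485,-0.0023,0.0351]], delta_rot=[[0.3,0,0.3],[0.3,0,0.3],[0.3,0,0.3],[0.3,0,0.3],[0.3,0,0.3],[0.3,0,0.3],[0.3,0,0.3],[0.3,0,0.3],[0.3,0,0.3],[0.3,0,0.3],[0.3,0,0.3],[0.3,0,0.3]], gripper=[0.5,0.5,0.5,0.5,0.5,0.5,0.5,0.5,0.5,0.5,0.5,0.5])

```text
time: 5.0
position: [0.447, 0.2447, 0.0139]
tool_rot: [0.756, 0.601, 0.201, -0.163]
ft_force: [-0.4, 0.2, 0.8]
grip_width: 0.0213
grip_force: 0.1
```

```bash
python3 - <<'E'
from h import *
shot("wrist","w3")
o=status.get_obs();print(o["position"],o["ft_force"])
t=np.array(t2w(-.042,.030));j=np.array([.4465,.2365]);d=t-j;u=d/np.hypot(*d)
go([*(t-.026*u),.016],77.0,30)
p=o["position"][:2]+.026*u;print("pred jar",w2t(p),proj("w3",[[*p,.106]]))
E
```

```text
[0.44688378 0.24444472 0.01381904] [ 0.17626914 -0.20594641  0.70671013]
dpos [0.0115, 0.0014, 0.0041] drot [-0.27, 0.0, -0.13]
pred jar [-0.04824135  0.01965837] [[318.08489249 151.62807651]]
```

View pics/w3.png

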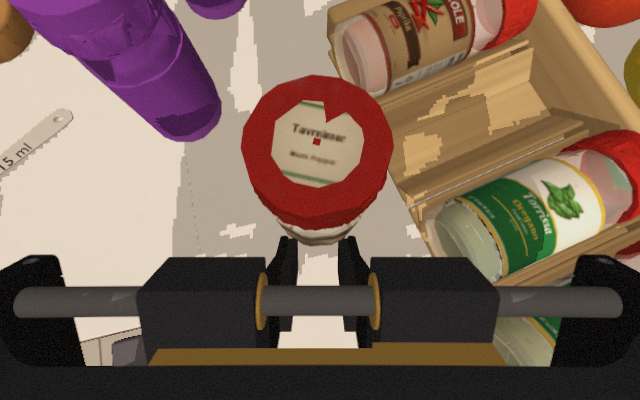

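The jar is upright and cupped by the fingers, with its cap centre at (317,149). The free trough's front lies to its right, with ridge ends near (386,100) and (425,203).

```bash
python3 - <<'E'
from h import *
print(w2t(px("w3",[(317,149)],.106)),w2t(px("w3",[(386,100),(425,203)],.02)))
E
```

```text
[[-0.04819139  0.02048244]] [[ 0.01390813  0.06156406]
 [ 0.00552545 -0.00193634]]
```

Request:
arm_command(delta_pos=[[0.003,0.0003,0.001],[0.006,0.0007,0.002],[0.009,0.001,0.003],[0.0115,0.0014,0.004],[0.0115,0.0014,0.004]], delta_rot=[[0,0,0],[0,0,0],[0,0,0],[0,0,0],[0,0,0]], gripper=[0.5,0.5,0.5,0.5,0.5])

```text
time: 5.47
position: [0.4512, 0.2557, 0.0163]
tool_rot: [0.756, 0.601, 0.201, -0.163]
ft_force: [-0.1, 0.0, -1.8]
grip_width: 0.0217
grip_force: 0.3
```

```bash
python3 - <<'E'
from h import *
shot("wrist","w4");a=cv2.imread("pics/w4.png")
o=status.get_obs();print(o["position"],o["ft_force"])
b,g,r=[a[...,i].astype(int) for i in range(3)]
m=((r>90)&(g<60)&(b<60)).astype(np.uint8);m[:, :200]=0;m[260:]=0;m[:,420:]=0
n,l,s,c=cv2.connectedComponentsWithStats(m);k=1+np.argmax(s[1:,4]);print(s[k])
q=px("w4",[(s[k][0]+s[k][2]/2,s[k][1]+s[k][2]/2)],.106);print(w2t(q))
t=np.array(t2w(-.042,.030));u=np.array([np.cos(np.radians(77)),np.sin(np.radians(77))]);print(w2t(o["position"][:2]+.026*u))
E
```

```text
[0.45109076 0.25544078 0.01617351] [-0.38062032 -0.35962201 -0.77101178]
[  245    35   149   186 12010]
[[-0.03554306  0.04261069]]
[-0.04191706  0.0295919 ]
```

```bash
python3 - <<'E'
from h import *
from cv2 import *
def cap(fn):
    a=cv2.imread(f"pics/{fn}.png");b,g,r=[a[...,i].astype(int) for i in range(3)]
    m=((r>90)&(g<60)&(b<60));m[260:]=0;m[:,:200]=0;m[:,420:]=0
    print(fn)
    for v in range(30,232,12):
        u=np.where(m[v])[0]; print(v,(u.min(),u.max(),len(u)) if len(u) else None,end="; ")
    print()
cap("w3");cap("w4")
E
```

```text
w3
30 (np.int64(376), np.int64(418), 5); 42 (np.int64(382), np.int64(382), 1); 54 (np.int64(386), np.int64(386), 1); 66 (np.int64(388), np.int64(390), 3); 78 (np.int64(302), np.int64(390), 42); 90 (np.int64(271), np.int64(386), 95); 102 (np.int64(259), np.int64(376), 94); 114 (np.int64(252), np.int64(383), 79); 126 (np.int64(244), np.int64(389), 59); 138 (np.int64(242), np.int64(392), 62); 150 (np.int64(242), np.int64(392), 60); 162 (np.int64(245), np.int64(388), 59); 174 (np.int64(249), np.int64(385), 71); 186 (np.int64(253), np.int64(382), 115); 198 (np.int64(259), np.int64(375), 117); 210 (np.int64(270), np.int64(363), 94); 222 (np.int64(284), np.int64(349), 66); 
w4
30 (np.int64(408), np.int64(419), 9); 42 (np.int64(366), np.int64(419), 17); 54 (np.int64(373), np.int64(415), 5); 66 (np.int64(379), np.int64(380), 2); 78 (np.int64(279), np.int64(384), 81); 90 (np.int64(264), np.int64(386), 113); 102 (np.int64(257), np.int64(386), 86); 114 (np.int64(249), np.int64(388), 57); 126 (np.int64(247), np.int64(392), 57); 138 (np.int64(246), np.int64(392), 58); 150 (np.int64(250), np.int64(389), 58); 162 (np.int64(253), np.int64(386), 72); 174 (np.int64(255), np.int64(384), 130); 186 (np.int64(261), np.int64(377), 117); 198 (np.int64(270), np.int64(366), 97); 210 (np.int64(284), np.int64(353), 70); 222 None;
```

```bash
python3 - <<'E'
from h import *
q=px("w4",[(319,140)],.106);print(w2t(q),w2t(px("w4",[(319,137)],.106)))
u=np.array([np.cos(np.radians(77)),np.sin(np.radians(77))]);o=status.get_obs()
p=o["position"][:2]-.05*u;go([*p,.016],77,30);go([*p,.15],77,30)
E
```

```text
[[-0.03982231  0.03358085]] [[-0.03942763  0.03452119]]
dpos [-0.0434, 0.0, -0.0248] drot [-0.24, 0.02, -0.14]
dpos [0.0236, -0.0007, -0.1409] drot [-0.24, 0.02, -0.14]
```

Request:
arm_command(delta_pos=[[-0.022,0,-0.012],[-0.043,0,-0.025],[-0.043,0,-0.025],[-0.02,0,-0.06],[0.0,0,-0.1],[0.024,0,-0.141],[0.024,0,-0.141],[0.024,0,-0.141],[0.024,0,-0.141]], delta_rot=[[0,0,0],[0,0,0],[0,0,0],[0,0,0],[0,0,0],[0,0,0],[0,0,0],[0,0,0],[0,0,0]], gripper=[0.5,0.5,0.5,0.5,0.5,0.5,0.5,0.5,0.5])

```text
time: 6.27
position: [0.4407, 0.2069, 0.1511]
tool_rot: [0.756, 0.601, 0.202, -0.162]
ft_force: [-0.2, -0.7, -0.0]
grip_width: 0.0217
grip_force: 0.0
```

```bash
python3 - <<'E'
from h import *
o=status.get_obs();print(o["position"],o["ft_force"])
go([*t2w(-.125,.030),.16],11.46,0)
E
```

```text
[0.44074584 0.20687234 0.15106089] [-0.23306661 -0.69235128 -0.01547701]
dpos [0.0404, -0.0767, 0.0133] drot [-17.28, -26.53, 63.91]
```

Request:
arm_command(delta_pos=[[0.02,-0.04,0.007],[0.04,-0.077,0.013],[0.04,-0.077,0.013],[0.04,-0.077,0.013],[0.04,-0.077,0.013],[0.04,-0.077,0.013],[0.04,-0.077,0.013],[0.04,-0.077,0.013],[0.04,-0.077,0.013],[0.04,-0.077,0.013],[0.04,-0.077,0.013],[0.04,-0.077,0.013]], delta_rot=[[-17.3,-26.5,63.9],[-17.3,-26.5,63.9],[-17.3,-26.5,63.9],[-17.3,-26.5,63.9],[-17.3,-26.5,63.9],[-17.3,-26.5,63.9],[-17.3,-26.5,63.9],[-17.3,-26.5,63.9],[-17.3,-26.5,63.9],[-17.3,-26.5,63.9],[-17.3,-26.5,63.9],[-17.3,-26.5,63.9]], gripper=[0.5,0.5,0.5,0.5,0.5,0.5,0.5,0.5,0.5,0.5,0.5,0.5])

```text
time: 7.27
position: [0.3729, 0.2638, 0.1575]
tool_rot: [0.991, 0.134, 0.009, -0.011]
ft_force: [-1.2, -0.0, 0.8]
grip_width: 0.0217
grip_force: 0.0
```

Request:
arm_command(delta_pos=[[0,0,0],[0,0,0]], delta_rot=[[0,0,0],[0,0,0]], gripper=[0.5,0.5])

```text
time: 7.43
position: [0.374, 0.2645, 0.1578]
tool_rot: [0.99, 0.138, 0.011, -0.012]
ft_force: [0.8, 0.7, -0.6]
grip_width: 0.0217
grip_force: 0.0
```

```bash
python3 - <<'E'
from h import *
o=status.get_obs();print(o["position"],w2t(o["position"]),R.from_quat(o["tool_rot"]).as_matrix().round(3))
shot("wrist","w5")
E
```

```text
[0.37397846 0.26446851 0.15780899] [-0.12646387  0.03009285] [[ 0.962  0.274  0.018]
 [ 0.274 -0.961  0.028]
 [ 0.025 -0.022 -0.999]]
```

View pics/w5.png

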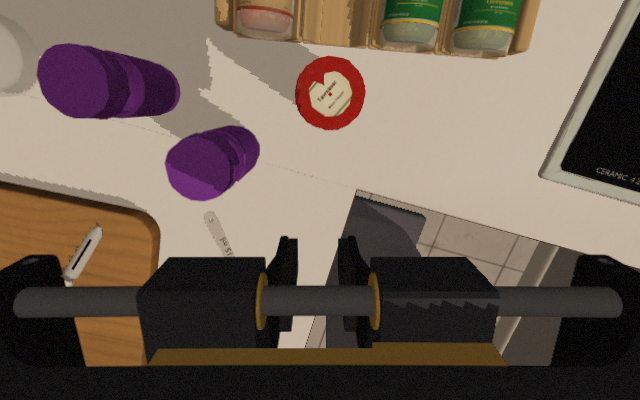

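The jar stands clear in front of the tray, with its cap centred at (330,93). The neighbouring jars' feet are at about (267,25) and (411,35), and the nearest purple jar is at (210,165).

```bash
python3 - <<'E'
from h import *
q=px("w5",[(330,93)],.106);print("jar",q,w2t(q))
q=px("w5",[(267,25),(411,35)],.026);print(q,w2t(q))
q=px("w5",[(304,46),(374,47)],.0);print("edge",q,w2t(q))
q=px("w5",[(198,175)],.106);print("purple",q,w2t(q))
E
```

```text
jar [[0.457  0.2823]] [[-0.04155466  0.03107507]]
[[0.4953 0.3458]
 [0.5199 0.2316]] [[ 0.00859739  0.08570026]
 [ 0.01001899 -0.03111061]]
edge [[0.4919 0.3154]
 [0.5081 0.2551]] [[-0.00077438  0.05658171]
 [ 0.00312293 -0.00573474]]
purple [[0.3821 0.3526]] [[-0.1009952   0.11485408]]
```

```bash
python3 - <<'E'
from h import *
go([*t2w(-.11,.0297),.082],11.46,0)
E
```

```text
dpos [0.0151, 0.003, 0.0763] drot [-1.29, -1.34, 4.39]
```

Request:
arm_command(delta_pos=[[0.008,0.001,0.03],[0.015,0.003,0.06],[0.015,0.003,0.076],[0.015,0.003,0.076],[0.015,0.003,0.076],[0.015,0.003,0.076]], delta_rot=[[-1.3,-1.3,4.4],[-1.3,-1.3,4.4],[-1.3,-1.3,4.4],[-1.3,-1.3,4.4],[-1.3,-1.3,4.4],[-1.3,-1.3,4.4]], gripper=[0.5,0.5,0.5,0.5,0.5,0.5])

```text
time: 7.98
position: [0.3912, 0.267, 0.0842]
tool_rot: [0.995, 0.098, 0.002, -0.0]
ft_force: [-0.9, 0.1, 0.8]
grip_width: 0.0217
grip_force: 0.0
```

```bash
python3 - <<'E'
from h import *
o=status.get_obs();print(o["q"],o["ft_force"],w2t(o["position"]),o["position"])
go([*t2w(-.074,.0297),.082],11.46,0)
go([*t2w(-.025,.0297),.082],11.46,0)
E
```

```text
[ 3.62865831e-01  5.64404044e-01  1.93063843e+00 -1.55077823e-03
  6.43086171e-01  1.73845782e+00] [-0.87387786  0.06005976  0.77280901] [-0.1090852   0.02911197] [0.39120559 0.26695979 0.08416564]
dpos [0.0351, -0.0007, 0.0023] drot [0.02, -0.2, -0.2]
dpos [0.0841, -0.0009, 0.0025] drot [0.02, -0.2, -0.2]
```

Request:
arm_command(delta_pos=[[0.015,0,0],[0.03,-0.001,0],[0.037,-0.001,0],[0.044,-0.001,0],[0.051,-0.001,0],[0.058,-0.001,0],[0.065,-0.001,0],[0.072,-0.001,0],[0.079,-0.001,0],[0.084,-0.001,0],[0.084,-0.001,0],[0.06,-0.001,0]], delta_rot=[[0,0,0],[0,0,0],[0,0,0],[0,0,0],[0,0,0],[0,0,0],[0,0,0],[0,0,0],[0,0,0],[0,0,0],[0,0,0],[0,0,0]], gripper=[0.5,0.5,0.5,0.5,0.5,0.5,0.5,0.5,0.5,0.5,0.5,0.5])

```text
time: 8.98
position: [0.4564, 0.2813, 0.0845]
tool_rot: [0.995, 0.097, 0.007, -0.001]
ft_force: [0.3, 0.8, 0.3]
grip_width: 0.0217
grip_force: 0.0
```

Request:
arm_command(delta_pos=[[-0.04,0,0],[-0.075,0,-0.02],[-0.075,0,-0.06],[-0.075,0,-0.08],[-0.075,0,-0.08],[-0.075,0,-0.08]], delta_rot=[[0,0,0],[0,0,0],[0,0,0],[0,0,0],[0,0,0],[0,0,0]], gripper=[0.5,0.5,0.5,1,1,1])

```text
time: 9.48
position: [0.3769, 0.2657, 0.1648]
tool_rot: [0.995, 0.098, 0.004, -0.0]
ft_force: [-0.3, -0.3, -0.4]
grip_width: 0.0089
grip_force: 0.0
```

```bash
python3 - <<'E'
from h import *
o=status.get_obs();print(o["ft_force"],w2t(o["position"]),o["position"])
shot("wrist","w6");shot("side","d6")
a=cv2.imread("pics/w6.png")[0:260,150:520];b=cv2.imread("pics/d6.png")[180:310,220:400]
a=cv2.resize(a,None,fx=1.5,fy=1.5);b=cv2.resize(b,None,fx=1.5*370/180*260/260,fy=1.5)
b=cv2.resize(cv2.imread("pics/d6.png")[190:305,230:390],None,fx=1.8,fy=1.8)
c=np.zeros((600,800,3),np.uint8);c[:390,:555]=a;c[390:390+207,:288]=b;cv2.imwrite("pics/c6.png",c)
E
```

```text
[-0.27620857 -0.32998459 -0.41238225] [-0.12332431  0.03074834] [0.37692522 0.26573466 0.16483615]
```

View pics/c6.png

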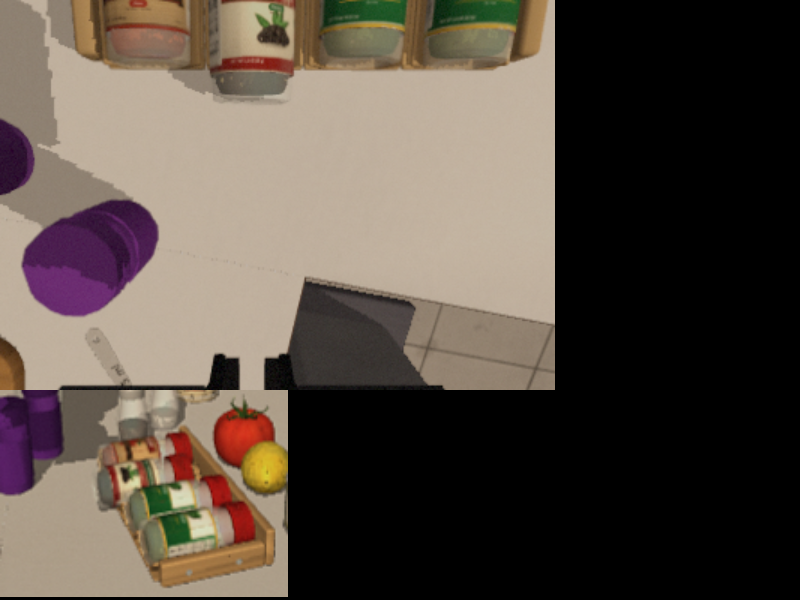

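The jar lies in the free trough with its cap to the back. Its foot sticks out at crop (252,95), and the neighbours' feet end near v≈65. Everything else is unmoved. Next I'll turn the hand a quarter and push the foot with the closed fingers.

```bash
python3 - <<'E'
from h import *
C=lambda u,v:(150+u/1.5,v/1.5)
print(w2t(px("w6",[C(252,97)],.012)),w2t(px("w6",[C(150,65),C(362,65),C(472,65)],.012)))
print(w2t(px("w6",[C(252,70),C(147,30),C(363,30),C(474,30)],.026)))
go([*t2w(-.09,.0297),.13],101.46,0)
E
```

```text
[[-0.01494185  0.03098615]] [[ 0.00227466  0.09024703]
 [ 0.00211089 -0.03287467]
 [ 0.00157273 -0.09643473]]
[[-0.00217447  0.03105095]
 [ 0.01764449  0.08804971]
 [ 0.01739732 -0.02944322]
 [ 0.01686846 -0.08943397]]
dpos [0.0344, 0.0005, 0.0332] drot [0.15, -0.07, -90.23]
```

Request:
arm_command(delta_pos=[[0,0,0],[0,0,0],[0,0,0],[0,0,0],[0,0,0],[0,0,0],[0,0,0],[0,0,0],[0,0,0],[0,0,0],[0,0,0],[0,0,0]], delta_rot=[[0,0,-7],[0,0,-14],[0,0,-21],[0,0,-28],[0,0,-35],[0,0,-42],[0,0,-49],[0,0,-56],[0,0,-63],[0,0,-70],[0,0,-77],[0,0,-84]], gripper=[1,1,1,1,1,1,1,1,1,1,1,1])

```text
time: 10.58
position: [0.3756, 0.2649, 0.162]
tool_rot: [0.672, 0.741, -0.0, 0.0]
ft_force: [-0.2, -0.3, 0.8]
grip_width: -0.0001
grip_force: 0.0
```

```bash
python3 - <<'E'
from h import *
o=status.get_obs();print(o["grip_width"],w2t(o["position"]),o["position"])
go([*t2w(-.09,.0297),.1],101.46,0)
go([*t2w(-.09,.0297),.028],101.46,0)
E
```

```text
-6.753105091405088e-05 [-0.12483572  0.03019903] [0.37555306 0.26489603 0.16198851]
dpos [0.0032, 0.0347, 0.062] drot [-0.0, 0.08, -5.9]
dpos [0.0033, 0.0347, 0.134] drot [-0.0, 0.08, -5.9]
```

Request:
arm_command(delta_pos=[[0.003,0.015,0.03],[0.003,0.03,0.065],[0.003,0.03,0.1],[0.003,0.03,0.134],[0.003,0.03,0.134],[0.003,0.03,0.134],[0.003,0.03,0.134]], delta_rot=[[0,0,-5.9],[0,0,-5.9],[0,0,-5.9],[0,0,-5.9],[0,0,-5.9],[0,0,-5.9],[0,0,-5.9]], gripper=[1,1,1,1,1,1,1])

```text
time: 11.17
position: [0.4065, 0.2711, 0.0301]
tool_rot: [0.635, 0.772, 0.001, 0.001]
ft_force: [0.6, -1.4, 0.0]
grip_width: 0.0005
grip_force: 0.0
```

```bash
python3 - <<'E'
from h import *
o=status.get_obs();print(w2t(o["position"]),o["position"],o["ft_force"])
go([*t2w(-.036,.0297),.028],101.46,0)
go([*t2w(-.014,.0297),.028],101.46,0)
E
```

```text
[-0.09329523  0.0301085 ] [0.40648282 0.27107343 0.03008277] [ 0.57711311 -1.37356716  0.01282289]
dpos [-0.0001, 0.0573, 0.0023] drot [0.19, 0.04, -0.34]
dpos [0.0001, 0.0793, 0.0023] drot [0.19, 0.04, -0.34]
```

Request:
arm_command(delta_pos=[[0,0.02,0.002],[0,0.04,0.002],[0,0.052,0.002],[0,0.056,0.002],[0,0.06,0.002],[0,0.064,0.002],[0,0.068,0.002],[0,0.072,0.002],[0,0.075,0.002],[0,0.075,0.002]], delta_rot=[[0,0,0],[0,0,0],[0,0,0],[0,0,0],[0,0,0],[0,0,0],[0,0,0],[0,0,0],[0,0,0],[0,0,0]], gripper=[1,1,1,1,1,1,1,1,1,1])

```text
time: 12.0
position: [0.4805, 0.2857, 0.0281]
tool_rot: [0.635, 0.772, 0.001, 0.002]
ft_force: [-0.5, 0.1, -0.2]
grip_width: 0.0003
grip_force: 0.0
```

Request:
arm_command(delta_pos=[[0,0.001,0],[0,0.002,0],[0,0.002,0]], delta_rot=[[0,0,0],[0,0,0],[0,0,0]], gripper=[1,1,1])

```text
time: 12.25
position: [0.482, 0.2859, 0.0279]
tool_rot: [0.635, 0.772, 0.001, 0.001]
ft_force: [-1.9, 0.3, -1.1]
grip_width: 0.0
grip_force: 0.3
```

Request:
arm_command(delta_pos=[[0,0.001,0],[0,0.002,0],[0,0.002,0]], delta_rot=[[0,0,0],[0,0,0],[0,0,0]], gripper=[1,1,1])

```text
time: 12.5
position: [0.4844, 0.2864, 0.028]
tool_rot: [0.635, 0.772, 0.002, 0.002]
ft_force: [-0.6, -0.3, -0.3]
grip_width: 0.0005
grip_force: 0.3
```

```bash
python3 - <<'E'
from h import *
o=status.get_obs();print(w2t(o["position"]),o["position"],o["ft_force"])
E
```

```text
[-0.01387189  0.02968168] [0.48440779 0.2864341  0.0280448 ] [-0.64019515 -0.27888581 -0.33992897]
```

Request:
arm_command(delta_pos=[[0,0.001,0],[0,0.002,0],[0,0.002,0]], delta_rot=[[0,0,0],[0,0,0],[0,0,0]], gripper=[1,1,1])

```text
time: 12.75
position: [0.4864, 0.2868, 0.0282]
tool_rot: [0.635, 0.772, 0.002, 0.002]
ft_force: [-0.8, -0.2, 0.1]
grip_width: 0.0006
grip_force: 0.2
```

Request:
arm_command(delta_pos=[[0,0.001,0],[0,0.0015,0],[0,0.0015,0]], delta_rot=[[0,0,0],[0,0,0],[0,0,0]], gripper=[1,1,1])

```text
time: 13.0
position: [0.4877, 0.2871, 0.0282]
tool_rot: [0.635, 0.772, 0.001, 0.002]
ft_force: [-0.7, -0.5, -0.6]
grip_width: 0.0003
grip_force: 0.2
```

Request:
arm_command(delta_pos=[[0,0.001,0],[0,0.0015,0],[0,0.0015,0]], delta_rot=[[0,0,0],[0,0,0],[0,0,0]], gripper=[1,1,1])

```text
time: 13.25
position: [0.4893, 0.2874, 0.0282]
tool_rot: [0.635, 0.772, 0.002, 0.002]
ft_force: [-0.7, -0.0, -1.4]
grip_width: 0.0005
grip_force: 0.2
```

Request:
arm_command(delta_pos=[[0,0.001,0],[0,0.0015,0],[0,0.0015,0]], delta_rot=[[0,0,0],[0,0,0],[0,0,0]], gripper=[1,1,1])

```text
time: 13.5
position: [0.4907, 0.2877, 0.0282]
tool_rot: [0.635, 0.772, 0.002, 0.002]
ft_force: [-0.4, -1.0, 0.2]
grip_width: 0.0003
grip_force: 0.2
```

```bash
python3 - <<'E'
from h import *
o=status.get_obs();print(w2t(o["position"]),o["ft_force"],o["moment"])
shot("side","d7")
E
```

```text
[-0.00742986  0.02966583] [-0.43174789 -1.02644362  0.19743057] [ 0.01395728 -0.02598095  0.02659317]
```

Request:
arm_command(delta_pos=[[0,0.001,0],[0,0.0015,0],[0,0.0015,0]], delta_rot=[[0,0,0],[0,0,0],[0,0,0]], gripper=[1,1,1])

```text
time: 13.8
position: [0.4921, 0.288, 0.0282]
tool_rot: [0.635, 0.772, 0.001, 0.002]
ft_force: [-0.1, 0.4, -0.4]
grip_width: 0.0004
grip_force: 0.2
```

Request:
arm_command(delta_pos=[[0,0.001,0],[0,0.0015,0],[0,0.0015,0]], delta_rot=[[0,0,0],[0,0,0],[0,0,0]], gripper=[1,1,1])

```text
time: 14.05
position: [0.4922, 0.288, 0.0281]
tool_rot: [0.635, 0.772, 0.0, 0.001]
ft_force: [-3.8, -0.1, 2.9]
grip_width: 0.0004
grip_force: 1.8
```

Request:
arm_command(delta_pos=[[0,0.001,0],[0,0.001,0]], delta_rot=[[0,0,0],[0,0,0]], gripper=[1,1])

```text
time: 14.22
position: [0.4922, 0.2879, 0.028]
tool_rot: [0.635, 0.772, -0.001, 0.0]
ft_force: [-4.6, -0.7, 4.3]
grip_width: 0.0005
grip_force: 2.7
```

Request:
arm_command(delta_pos=[[0,-0.015,0],[0,-0.04,0],[0,-0.07,-0.02],[0,-0.09,-0.06],[0,-0.11,-0.1],[0,-0.11,-0.13],[0,-0.11,-0.13],[0,-0.11,-0.13]], delta_rot=[[0,0,0],[0,0,0],[0,0,0],[0,0,0],[0,0,0],[0,0,0],[0,0,0],[0,0,0]], gripper=[1,1,1,1,1,1,1,1])

```text
time: 14.88
position: [0.3887, 0.2683, 0.1603]
tool_rot: [0.635, 0.772, 0.005, 0.004]
ft_force: [-0.6, -0.6, -0.6]
grip_width: 0.0
grip_force: 0.0
```

```bash
python3 - <<'E'
from h import *
shot("side","d8"); a=cv2.imread("pics/d8.png");d=cv2.imread("pics/d0.png")
b,g,r=[a[...,i].astype(int) for i in range(3)]
m=((r>90)&(g<60)&(b<60)).astype(np.uint8);n,l,s,c=cv2.connectedComponentsWithStats(m)
for i in range(1,n):
    if s[i][4]>25 and 290<c[i][0]<390 and 200<c[i][1]<290: print(s[i],c[i].round(1),w2t(px("d8",[c[i]],.035)))
print(proj("d8",[[*t2w(.098,y),.035] for y in(.087,.029,-.029,-.087)]))
o=status.get_obs();print(o["position"],o["ft_force"])
E
```

```text
[349 201  33  32 633] [363.1 214.7] [[0.17688167 0.08434023]]
[322 213  50  63 722] [350.3 244.4] [[ 0.0998078  -0.02859882]]
[300 230   7  15  35] [303.4 236.3] [[0.02491648 0.03382409]]
[[329.08449784 219.68951938]
 [338.64767883 231.4014512 ]
 [349.48611601 244.67715902]
 [361.87813814 259.8583823 ]]
[0.38764077 0.26771539 0.15873088] [-0.15725921  0.23418945  0.01925664]
```

```bash
python3 - <<'E'
from h import *
for n in("d6","d8"):
    a=cv2.imread(f"pics/{n}.png");b,g,r=[a[...,i].astype(int) for i in range(3)]
    m=(r>90)&(g<60)&(b<60);v,u=np.where(m[200:290,300:390]);q=w2t(px(n,np.c_[u+300,v+200],.046))
    for y in(.087,.029,-.029,-.087):
        k=abs(q[:,1]-y)<.006;x=np.sort(q[k,0]);x=x[(x>.03)&(x<.13)];print(n,y,len(x),np.percentile(x,[3,50,97]).round(4) if len(x) else"")
E
```

```text
d6 0.087 33 [0.0381 0.094  0.1062]
d6 0.029 45 [0.032  0.0809 0.1296]
d6 -0.029 37 [0.0859 0.0964 0.107 ]
d6 -0.087 45 [0.0836 0.0959 0.1063]
d8 0.087 34 [0.0381 0.0932 0.1061]
d8 0.029 42 [0.0538 0.1007 0.1296]
d8 -0.029 37 [0.0859 0.0964 0.107 ]
d8 -0.087 45 [0.0836 0.0959 0.1063]
```

```bash
python3 -c "
from rig import robot;print(robot.hand_in())"
```

```text
the job is handed in; nothing more can be done
None
```

The jar lies in the empty trough with its cap pushed up against the back board (push force rose and the arm stopped moving), the neighbouring jars did not move in the side view, and the job was handed in at about 15 s with no verdict returned.

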